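# Unlatch the sliding pane of the stamp case and set out a stamp

## Task

Open the wooden stamp case: lift the brass knob of the catch until its tooth is clear of the red bump on the track, then slide the clear pane all the way open to the right, over the wooden half. Take out the stamp with the pale wooden handle and set it down upright near the middle of the blue-and-yellow striped envelope pack, still holding it until it stands there (no dropping), then let go. Leave the dark-handled stamp and the floral pack where they are, and leave the pane open.

Things in the scene. Friction and masses are not known exactly. Their poses are not given: they have to be found in the camera images.
- case: Wooden case fixed to the table, 344 mm along its y, 136 mm along x, walls 90 mm high, a 17 mm ledge on its -x side (towards the robot). Origin: centre of underside; z up, y to the robot's left. Its y > 0 half is the stamp compartment: inside x -60 to 60, y 4 to 164 mm, floor at z 12 mm. Its y < 0 half has a fixed dark wooden lid, top 89 mm, over which the pane slides.
- pane (a joint): Clear framed pane over the compartment, 170 mm along y, top 98 mm above the table; slides along the case's -y: 0 = shut, 0.157 m = fully open (end stop; case y 13 to 164 mm is then free). Friction 1.5 N. It cannot travel more than 2 mm from shut while the catch's tooth stands behind the red bump.
- catch (a joint): Lift of the spring catch on the pane, m: 0 = down, 0.016 = upper stop. It lifts straight up against a spring of 2 to 3 N. It must be lifted 8 mm or more (10 to 12 mm is comfortable) and held up until the pane has travelled about 25 mm; after that the tooth may drop and slides on the track.
- catch_knob (a point): Middle of the catch's upright round brass knob, 20 mm in diameter, 30 mm high (25 mm flange on top), to be held from above. It rides with pane and catch; shut and down it is at (-72.5, 12, 141) mm in the case's frame. Below it, from z 100 to 120 mm, is the catch's dark steel housing, 28 mm square, part of the pane.
- bump (a point): Top centre of the red bump on the ledge's aluminium track: 8 mm high above the track, 12 mm long along the case's y, at (-72.5, -0.5, 98) mm in the case's frame.
- pale_stamp: Rubber stamp with a pale wooden handle, 74 mm high; base 35 mm (its x) by 50 mm (its y), 22 mm high; waist 22 mm across, then from 40 to 74 mm a round handle 27 mm across. Origin: centre of its underside, z up. About 60 g. It stands upright on the compartment's floor, left or right of the dark stamp, about 65 mm from it along the case's y.
- dark_stamp: Rubber stamp with a dark brown handle, 74 mm high, base 40 by 40 mm, handle 27 mm across. Origin: centre of its underside. It stands in the case beside the pale one and stays there.
- striped_pack: Flat banded pack of white envelopes with slanted blue and yellow stripes, 116 mm (its x) by 164 mm (its y), 17 mm thick, lying loose on the table to the right of the case. Origin: centre of its underside, z up.
- floral_pack: Flat banded pack of white note cards with small coloured flowers, 111 by 149 mm, 15 mm thick, lying loose on the table to the right of the case, nearer or farther than the striped pack. Origin: centre of its underside. A bystander.

How it is judged:
By the outcome, as a careful person would: the job done as asked, in the order asked, and still so for the second after the job is handed in, with the robot touching nothing.
It also fails if it takes over 58 s, if anything falls off the work surface, if the arm or the gripper's body presses on something with over 40 N, if the wrist force passes 120 N, or if a joint passes its speed limit or range.

## Robot

A 6-joint arm with a two-finger parallel gripper is mounted at the origin on the work surface; the furniture and walls round the work are solid. World frame = base frame: x ahead of the robot, y to its left, z up, the work surface at z = 0. Lengths are in m, angles in rad, forces in N, time in s.
With the tool pointing down it reaches from about 0.35 to 0.725 m from the base axis. Payload 4.3 kg.
Tool frame: the origin (TCP) lies midway between the tips of the shut fingers; the grasp point (between the pads) lies 19 mm behind it; z points along the fingers, y is the direction in which the jaws open and shut (so a half turn about z gives the same grasp; the last joint's range is limited). The gripper opens to 85 mm and grips with 20 to 120 N. Pads are 22 mm wide; open, the fingers measure 114 mm over their backs; the gripper's body (76 mm by 85 mm) begins 54 mm behind the grasp point. The pads swing forward as they close: fully open they stand 13 mm farther back than shut.
Start: joints at [-1.372, 0.377, 0.081, 1.274, 0, 1.46], TCP at [0.175, -0.548, 0.231] pointing down, gripper open.
Joint ranges: [-2.72, 2.72], [-0.84, 1.66], [-1.02, 1.22], [-1.77, 2.12], [-1.37, 1.28], [-3.14, 3.14]. Speed limits (rad/s): [2.57, 2.57, 3.14, 3.14, 3.14, 3.14].

## Interface

Orientations are given as a rotation vector (axis times angle).
In Python, from workcell import read_state, camera, camera_info, close_job gives the robot as it stands.
- The arm moves only by the shell command python3 -m crank 'ROWS' [FORCE]. ROWS is JSON, a list of rows, each a list of 3 entries, a list of its own where there are three numbers: the shift along the world's x, y, z in cm, then the turn, a rotation vector about the world's x, y, z in degrees, then the closure, from -1 (fully open) to 1 (shut). A call has 1 to 12 rows; each row is the pose to reach, as a shift and turn from the pose measured when the call began; what a row does not reach only later rows make up. A row lasts 1/12 s, in which the tool goes at most 41.7 mm and 7.16 degrees, less where a joint would pass 70% of its speed; a pose out of reach is approached as far as the arm can. A call with a gripper value outside its range is refused whole. The fingers move at their own pace and stop on an object; FORCE is the grip in N (left out, the last holds). Time passes only in rows, so rows that repeat a pose let the fingers close. It gives the time, the measured TCP pose, the force and the opening at its end, in the units of the state.
- read_state(): the state, without advancing time (a new reading comes with each control period).
- camera(name): name is "scene" or "top" or "wrist"; returns (picture, depth): 384x512x3 uint8, red, green, blue; 384x512 float32, m along the optical axis (not along the pixel's ray), 0 where there is no reading.
- camera_info(name): a dict with "vertical_fov" (degrees; the focal length in pixels is half the picture's height over the tangent of half this angle, whatever the lens; pixels are square), "cx", "cy" (the principal point, pixels), "R" (3x3) and "t" (3): a world point X has camera coordinates R X + t; the wrist camera has in their place "mount" (4x4, takes a point from camera to tool coordinates, whose origin is the TCP and whose axes are the flange's). Camera axes: x right, y down, z forward; pixel columns grow to the right and rows downward; lengths in m; the calibration is good to about 2 mm. A picture is of the moment at which its call begins: read the wrist's pose just before it. camera_info takes no time and is no camera call.
- close_job(): hands the job in, once; it reports no verdict.
The state is a dict: "clock": time; "joint_positions": joint angles; "dq": joint speeds; "joint_torque": joint torques, N m; "position": TCP position; "ee_rot": TCP orientation; "ft_force": force on the tool from outside, world axes, zero at the start; "moment": the same for the moment, N m; "opening": opening from 0.0 (shut) to 1.0 (fully open).
Only numpy, scipy, OpenCV 4.12 (cv2) and the standard library are available. Lean on these libraries where they do the work, as an engineer would, in place of code of your own. Each camera call takes 0.05 s, during which the arm holds its last target. There are 200 camera calls.

## Working session

There is one attempt and no reset: what is moved stays moved. The work goes in short steps, Python scripts to look and compute and a shell command to move; the robot and the scene stay as the last step left them, time stands still between calls to the robot, and variables do not carry over. Pictures are saved under pics/ and viewed, on a budget of 10 in all, crops included, one or two more only if the job needs it, and the job is handed in when it is done.

```bash
mkdir -p pics; cat > h.py <<'E'
import numpy as np, cv2
from workcell import read_state, camera, camera_info
from scipy.spatial.transform import Rotation as Ro
def pose(n):
    i=camera_info(n)
    if n=="wrist":
        s=read_state(); T=np.eye(4);T[:3,:3]=Ro.from_rotvec(s["ee_rot"]).as_matrix();T[:3,3]=s["position"]
        return i,T@np.array(i["mount"])
    T=np.eye(4);R=np.array(i["R"]);T[:3,:3]=R.T;T[:3,3]=-R.T@np.array(i["t"]);return i,T
def shot(n,f):
    i,T=pose(n);p,d=camera(n);cv2.imwrite("pics/%s.png"%f,p[:,:,::-1])
    np.savez("pics/%s.npz"%f,d=d,p=p,T=T,k=[192/np.tan(np.radians(i["vertical_fov"])/2),i["cx"],i["cy"]])
def ray(f,u,v,z=None):
    a=np.load("pics/%s.npz"%f);k=a["k"];T=a["T"]
    r=np.array([(u-k[1])/k[0],(v-k[2])/k[0],1])
    if z is None: return T[:3,:3]@(r*a["d"][int(round(v)),int(round(u))])+T[:3,3]
    w=T[:3,:3]@r; return T[:3,3]+w*(z-T[2,3])/w[2]
def proj(f,X):
    a=np.load("pics/%s.npz"%f);k=a["k"];T=a["T"];c=T[:3,:3].T@(np.array(X)-T[:3,3]);return c[:2]/c[2]*k[0]+k[1:]
E
python3 - <<'E'
from h import *
shot("top","top0");shot("scene","scene0")
for n in("top","scene"):
    i,T=pose(n);print(n,i["vertical_fov"],T.round(3).tolist())
s=read_state();print(s["clock"],s["position"],s["ee_rot"],s["opening"])
E
```

```text
top 53.68170801164652 [[0.014, -0.988, 0.153, 0.354], [-1.0, -0.011, 0.016, -0.038], [-0.014, -0.153, -0.988, 0.934], [0.0, 0.0, 0.0, 1.0]]
scene 44.82380645235604 [[-0.503, -0.495, 0.708, -0.255], [-0.864, 0.271, -0.425, 0.431], [0.018, -0.826, -0.564, 0.728], [0.0, 0.0, 0.0, 1.0]]
0.1 [ 0.17465103 -0.54723553  0.23045924] [-3.10244038e+00 -4.82845469e-01  1.13646674e-04] 1.0022651881680245
```

View pics/top0.png

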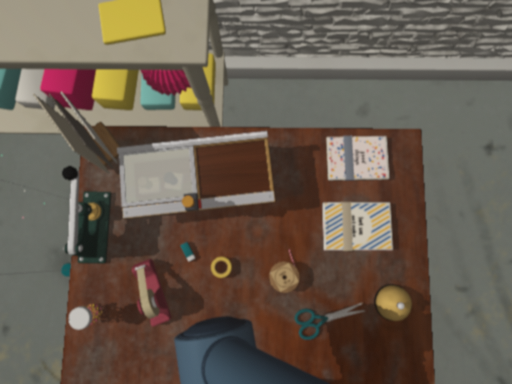

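View pics/scene0.png

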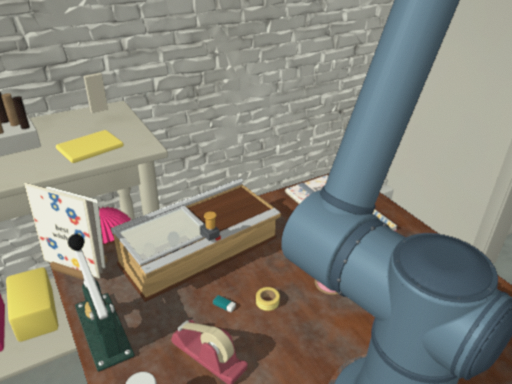

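The top view shows the case at about (195,175), the knob at (189,200), the striped pack at (357,226) and the floral pack at (357,158). The pane covers the left half, and two handles are faintly visible under it near (150,180) and (176,183). Next I'll enlarge.

```bash
python3 - <<'E'
from h import *
p=cv2.imread("pics/top0.png")
a=cv2.resize(p[122:226,108:286],None,fx=4.2,fy=4.2,interpolation=cv2.INTER_CUBIC)
cv2.imwrite("pics/c1.png",a)
for u,v in[(189,200),(122,148),(122,212),(272,200),(268,136),(230,170),(160,170)]: print(u,v,ray("top0",u,v).round(3))
k=np.load("pics/top0.npz");print(k["k"])
d=k["d"]
for (u0,u1,v0,v1),z in(((300,415,190,262),.017),((300,415,125,190),.015)):
    P=[]
    for v in range(v0,v1):
        for u in range(u0,u1):
            X=ray("top0",u,v)
            if abs(X[2]-z)<.006: P.append(X[:2])
    P=np.array(P,np.float32);print(len(P),cv2.minAreaRect(P))
E
```

```text
189 200 [0.452 0.114 0.156]
122 148 [0.576 0.282 0.103]
122 212 [ 0.44  0.31 -0.  ]
272 200 [ 0.463 -0.059  0.088]
268 136 [ 0.64  -0.05  -0.005]
230 170 [0.531 0.037 0.09 ]
160 170 [0.528 0.195 0.093]
[379.42290908 256.43331704 190.14223348]
3203 ((0.4125491976737976, -0.2664230167865753), (0.11533010751008987, 0.16369248926639557), 0.8624557852745056)
2561 ((0.5816009044647217, -0.27237722277641296), (0.11166787892580032, 0.1501646488904953), 1.1324867010116577)
```

View pics/c1.png

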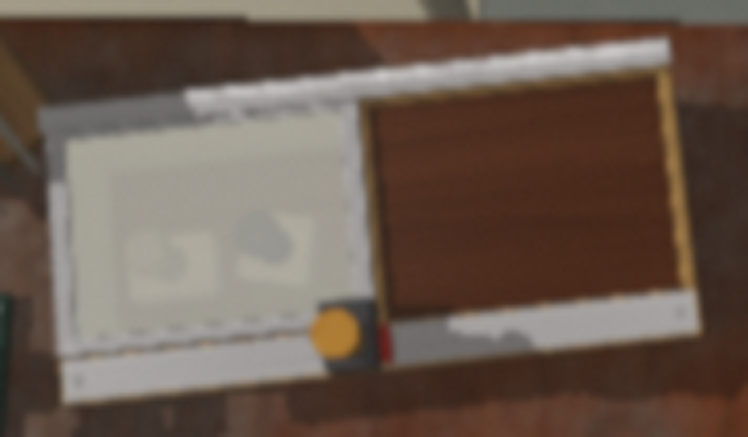

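The enlarged view shows the knob at crop (335,332), the bump at (385,342), and the ledge's front corners at (62,403) and (700,332). The pale stamp is on the left at about (160,255) and the dark one on the right at about (265,238).

```bash
python3 - <<'E'
from h import *
c=lambda u,v,z:ray("top0",108+u/4.2,122+v/4.2,z)
A=c(62,403,.09);B=c(700,332,.09);print(A,B,np.linalg.norm(A-B))
y=(A-B)/np.linalg.norm(A-B);yaw=np.arctan2(-y[0],y[1]);print("yaw",np.degrees(yaw))
R=Ro.from_euler('z',yaw).as_matrix();O=(A+B)/2-R@[-.085,0,.09];print("O",O)
print("back right",R.T@(c(668,40,.098)-O), "bump",R.T@(c(385,342,.098)-O))
K=c(335,332,.157);print("knob",K,"case",R.T@(K-O))
# depth segmentation of knob flange
X=[]
for v in range(190,212):
  for u in range(175,202):
    P=ray("top0",u,v)
    if .148<P[2]<.165:X.append(P)
print(len(X),np.mean(X,0))
s=read_state();M=Ro.from_rotvec(s["ee_rot"]).as_matrix();print(M.round(3))
E
```

```text
[0.41847791 0.27405229 0.09      ] [ 0.46064022 -0.06538017  0.09      ] 0.3420410200019597
yaw 7.080677939817422
O [ 5.23910815e-01  1.14813740e-01 -1.38777878e-17]
back right [ 0.07486363 -0.17206561  0.098     ] bump [-0.07269886 -0.00441281  0.098     ]
knob [0.45005418 0.11651628 0.157     ] case [-0.07308351  0.01079363  0.157     ]
111 [0.44969784 0.11790568 0.15531271]
[[ 0.953  0.304 -0.   ]
 [ 0.304 -0.953  0.002]
 [ 0.    -0.002 -1.   ]]
```

The case sits at (0.524, 0.115) with yaw 7.1°, the knob at (0.450, 0.1175), and the striped pack at (0.4125, -0.266). All three agree with the stated sizes. Moving above the knob.

```bash
python3 -m crank '[[[27.5,66.5,1],[0,0,-10.6],-1],[[27.5,66.5,1],[0,0,-10.6],-1],[[27.5,66.5,1],[0,0,-10.6],-1],[[27.5,66.5,1],[0,0,-10.6],-1],[[27.5,66.5,1],[0,0,-10.6],-1],[[27.5,66.5,1],[0,0,-10.6],-1],[[27.5,66.5,1],[0,0,-10.6],-1],[[27.5,66.5,1],[0,0,-10.6],-1],[[27.5,66.5,1],[0,0,-10.6],-1],[[27.5,66.5,1],[0,0,-10.6],-1],[[27.5,66.5,1],[0,0,-10.6],-1],[[27.5,66.5,1],[0,0,-10.6],-1]]' 30
```

```text
clock: 1.1
position: [0.3655, -0.0837, 0.2376]
ee_rot: [-3.134, -0.194, -0.0]
ft_force: [2.0, 0.2, 0.2]
opening: 1.0
```

```bash
python3 -m crank '[[[8.45,20.1,0],[0,0,0],-1],[[8.45,20.1,0],[0,0,0],-1],[[8.45,20.1,0],[0,0,0],-1],[[8.45,20.1,0],[0,0,0],-1],[[8.45,20.1,0],[0,0,0],-1],[[8.45,20.1,0],[0,0,0],-1],[[8.45,20.1,0],[0,0,0],-1],[[8.45,20.1,0],[0,0,0],-1]]'
python3 - <<'E'
from h import *
shot("wrist","w0")
s=read_state();print(s["position"],s["ee_rot"])
# compare the flange by depth
a=np.load("pics/w0.npz");d=a["d"];X=[]
for v in range(0,384,2):
  for u in range(0,512,2):
    if d[v,u]>0:
      P=ray("w0",u,v)
      if .146<P[2]<.166 and abs(P[0]-.45)<.03 and abs(P[1]-.1175)<.03:X.append(P)
X=np.array(X);print(len(X));print(X.mean(0),X.min(0),X.max(0))
E
```

```text
clock: 1.77
position: [0.4495, 0.1174, 0.2371]
ee_rot: [-3.134, -0.196, 0.002]
ft_force: [0.4, 0.2, -0.1]
opening: 0.995
[0.44931514 0.11666229 0.23717888] [-3.13459854e+00 -1.93461357e-01  2.25173624e-03]
157
[0.45143877 0.11910618 0.15512076] [0.43835365 0.107727   0.15264378] [0.46285525 0.13072337 0.15703119]
```

View pics/w0.png

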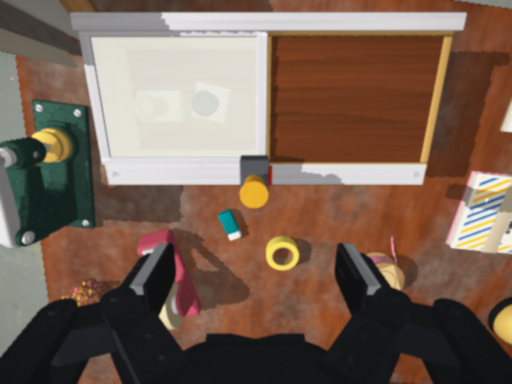

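The wrist view confirms the knob at (254,192), clear between the open fingers, with the pane shut and the stamps seen through it at (160,105) and (208,103). Its depth puts the knob within 2 mm. Descending.

```bash
python3 -m crank '[[[0.1,0.13,-3],[0,0,0],-1],[[0.1,0.13,-6],[0,0,0],-1],[[0.1,0.13,-8.5],[0,0,0],-1],[[0.1,0.13,-10],[0,0,0],-1],[[0.1,0.13,-11.2],[0,0,0],-1],[[0.1,0.13,-11.2],[0,0,0],-1],[[0.1,0.13,-11.2],[0,0,0],-1],[[0.1,0.13,-11.2],[0,0,0],-1]]' 30; python3 -m crank '[[[0,0,0],[0,0,0],0],[[0,0,0],[0,0,0],0.4],[[0,0,0],[0,0,0],1],[[0,0,0],[0,0,0],1],[[0,0,0],[0,0,0],1],[[0,0,0],[0,0,0],1],[[0,0,0],[0,0,0],1],[[0,0,0],[0,0,0],1],[[0,0,0],[0,0,0],1],[[0,0,0],[0,0,0],1],[[0,0,0],[0,0,0],1],[[0,0,0],[0,0,0],1]]' 40
```

```text
clock: 2.48
position: [0.4507, 0.117, 0.1261]
ee_rot: [-3.135, -0.191, 0.001]
ft_force: [0.9, -0.1, -0.4]
opening: 1.0
clock: 3.48
position: [0.451, 0.1172, 0.1265]
ee_rot: [-3.135, -0.191, -0.001]
ft_force: [-1.7, 0.4, 5.9]
opening: 0.252
```

Gripped at about 21 mm, which matches the knob. Lifting 11 mm.

```bash
python3 -m crank '[[[0,0,0.4],[0,0,0],1],[[0,0,0.8],[0,0,0],1],[[0,0,1.1],[0,0,0],1],[[0,0,1.1],[0,0,0],1],[[0,0,1.1],[0,0,0],1],[[0,0,1.1],[0,0,0],1]]'
```

```text
clock: 3.98
position: [0.4508, 0.1172, 0.1373]
ee_rot: [-3.135, -0.191, 0.0]
ft_force: [1.6, 0.9, -2.9]
opening: 0.251
```

Spring force is 2.9 N, so the catch is up. Sliding along the case's −y, direction (0.123, −0.992).

```bash
python3 -m crank '[[[0.06,-0.5,0],[0,0,0],1],[[0.12,-1,0],[0,0,0],1],[[0.19,-1.5,0],[0,0,0],1],[[0.25,-2,0],[0,0,0],1],[[0.37,-3,0],[0,0,0],1],[[0.5,-4,0],[0,0,0],1],[[0.5,-4,0],[0,0,0],1],[[0.5,-4,0],[0,0,0],1]]'
```

```text
clock: 4.65
position: [0.456, 0.0756, 0.1373]
ee_rot: [3.135, 0.188, 0.0]
ft_force: [1.8, -1.3, -2.5]
opening: 0.249
```

```bash
python3 -m crank '[[[0.12,-1,0],[0,0,0],1],[[0.31,-2.5,-0.2],[0,0,0],1],[[0.5,-4,-0.4],[0,0,0],1],[[0.68,-5.5,-0.6],[0,0,0],1],[[0.87,-7,-0.8],[0,0,0],1],[[1.05,-8.5,-0.8],[0,0,0],1],[[1.2,-9.7,-0.8],[0,0,0],1],[[1.3,-10.5,-0.8],[0,0,0],1],[[1.36,-11,-0.8],[0,0,0],1],[[1.42,-11.5,-0.8],[0,0,0],1],[[1.45,-11.7,-0.8],[0,0,0],1],[[1.45,-11.7,-0.8],[0,0,0],1]]'
```

```text
clock: 5.65
position: [0.4701, -0.0378, 0.1289]
ee_rot: [-3.127, -0.19, -0.001]
ft_force: [2.8, 11.2, -2.8]
opening: 0.254
```

End stop reached: 156 mm travelled and 11 N against the stop. Releasing, rising, and moving toward a position where the wrist camera can view the compartment.

```bash
python3 -m crank '[[[0,0,-0.1],[0,0,0],1],[[0,0.05,-0.2],[0,0,0],1],[[0,0.05,-0.2],[0,0,0],-1],[[0,0.05,-0.2],[0,0,0],-1],[[0,0.05,-0.2],[0,0,0],-1],[[0,0.05,-0.2],[0,0,0],-1],[[0,0.05,-0.2],[0,0,0],-1],[[0,0,3],[0,0,0],-1],[[0,0,6],[0,0,0],-1],[[0,0,10],[0,0,0],-1],[[0,0,12],[0,0,0],-1],[[0,0,12],[0,0,0],-1]]'
python3 -m crank '[[[-4,21,2],[0,0,0],-1],[[-4,21,2],[0,0,0],-1],[[-4,21,2],[0,0,0],-1],[[-4,21,2],[0,0,0],-1],[[-4,21,2],[0,0,0],-1],[[-4,21,2],[0,0,0],-1],[[-4,21,2],[0,0,0],-1],[[-4,21,2],[0,0,0],-1]]'
python3 - <<'E'
from h import *
shot("wrist","w1");a=np.load("pics/w1.npz");d=a["d"];s=read_state();print(s["position"],s["ee_rot"],s["opening"])
print("knob px",proj("w1",[.4505+.0193,.118-.156,.157]))
E
```

```text
clock: 6.65
position: [0.4731, -0.0386, 0.2542]
ee_rot: [-3.13, -0.19, -0.015]
ft_force: [0.3, -0.0, -0.5]
opening: 0.999
clock: 7.32
position: [0.4376, 0.1418, 0.2736]
ee_rot: [-3.104, -0.245, -0.01]
ft_force: [0.1, 0.1, -0.6]
opening: 0.998
[0.43766359 0.14147115 0.27356027] [-3.10376143 -0.24370653 -0.00939204] 0.9991879513978895
knob px [450.3931599  183.76921564]
```

View pics/w1.png

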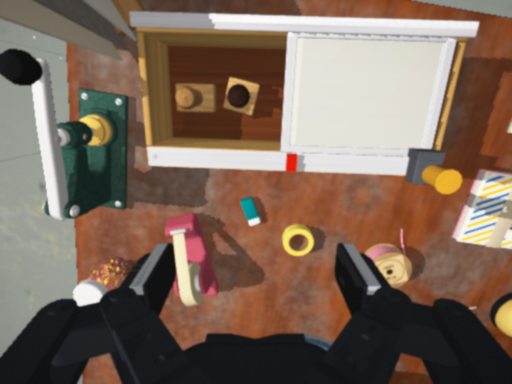

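The pane is fully open, with the knob at (441,178). The pale stamp is on the left (handle top at about (187,97), base right part at (207,97)) and the dark one at (238,96). Measuring with depth.

```bash
python3 - <<'E'
from h import *
a=np.load("pics/w1.npz");k=a["k"];T=a["T"];d=a["d"]
v,u=np.mgrid[0:384,0:512]
P=np.stack([(u-k[1])/k[0]*d,(v-k[2])/k[0]*d,d],-1)@T[:3,:3].T+T[:3,3]
yaw=np.radians(7.08);R=Ro.from_euler('z',yaw).as_matrix();O=np.array([.5239,.1148,0])
C=(P-O)@R
for nm,(u0,u1) in dict(pale=(165,219),dark=(220,265)).items():
    c=C[65:130,u0:u1].reshape(-1,3);w=P[65:130,u0:u1].reshape(-1,3)
    inn=(abs(c[:,0])<.058)&(c[:,1]>.01)&(c[:,1]<.16)
    for z0,z1 in((.080,.095),(.030,.039)):
        m=inn&(c[:,2]>z0)&(c[:,2]<z1)
        q=c[m];print(nm,z0,m.sum(),"case min",q.min(0).round(4),"max",q.max(0).round(4),"world mean",w[m].mean(0).round(4))
        r=cv2.minAreaRect(w[m][:,:2].astype(np.float32));print("   rect",r)
p=cv2.imread("pics/w1.png");cv2.imwrite("pics/c2.png",cv2.resize(p[30:160,130:300],None,fx=4.4,fy=4.4,interpolation=cv2.INTER_CUBIC))
E
```

```text
pale 0.08 287 case min [-0.0144  0.1153  0.08  ] max [0.0065 0.1363 0.0865] world mean [0.5043 0.2387 0.0828]
   rect ((0.5044394731521606, 0.2392405867576599), (0.02072308398783207, 0.02102142758667469), 9.072964668273926)
pale 0.03 609 case min [-0.022   0.1013  0.0302] max [0.0135 0.1513 0.039 ] world mean [0.5056 0.2316 0.0333]
   rect ((0.5040642619132996, 0.23958748579025269), (0.03543180599808693, 0.05006241053342819), 7.246063709259033)
dark 0.08 292 case min [-0.011   0.0554  0.08  ] max [0.0106 0.0761 0.0864] world mean [0.5157 0.1797 0.0829]
   rect ((0.5158177614212036, 0.17991966009140015), (0.021201854571700096, 0.0206097774207592), 84.95442962646484)
dark 0.03 544 case min [-0.0235  0.043   0.0302] max [0.0229 0.0885 0.0359] world mean [0.5161 0.1771 0.0331]
   rect ((0.5152881145477295, 0.18003126978874207), (0.04001960530877113, 0.04029233381152153), 84.35291290283203)
```

View pics/c2.png

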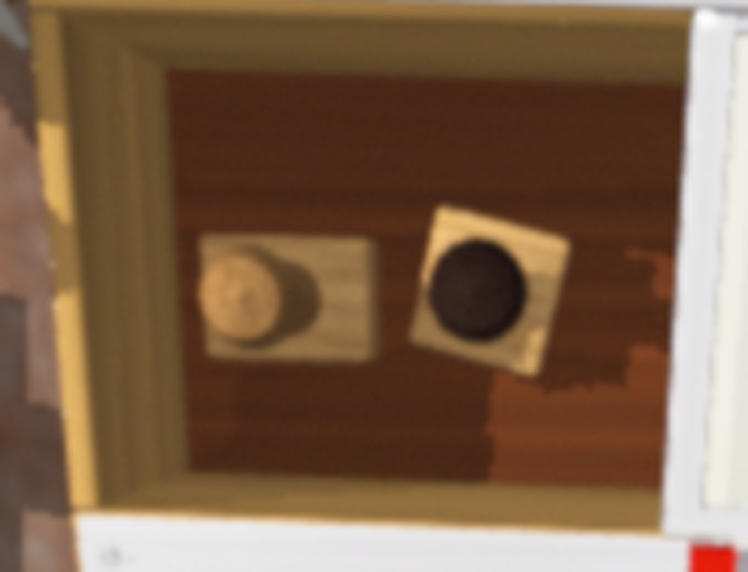

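The pale stamp is at (0.5042, 0.2394), yaw 7.2°, with its base measuring 35×50 mm as stated. The handle top is at z 0.086. I'll grip along the case's x with the jaws partly open to clear the walls, so I'm checking joint 6's room and any tall obstacles on the left.

```bash
python3 - <<'E'
from h import *
s=read_state();print(s["joint_positions"],s["position"],s["ee_rot"])
for f in("w1","top0","scene0"):
    a=np.load("pics/%s.npz"%f);k=a["k"];T=a["T"];d=a["d"]
    v,u=np.mgrid[0:384,0:512]
    P=(np.stack([(u-k[1])/k[0]*d,(v-k[2])/k[0]*d,d],-1)@T[:3,:3].T+T[:3,3])[d>0]
    m=(P[:,2]>.11)&(P[:,0]>.35)&(P[:,0]<.75)&(P[:,1]>.2)&(P[:,1]<.45)
    Q=P[m];print(f,m.sum())
    if m.sum():
        for z0 in(.11,.16,.21,.26,.31):
            q=Q[(Q[:,2]>z0)&(Q[:,2]<z0+.05)]
            if len(q):print(z0,len(q),q.min(0).round(3),q.max(0).round(3),"nearest",q[np.argmin(np.hypot(q[:,0]-.504,q[:,1]-.239))].round(3))
E
```

```text
[ 0.15565852  0.12384443 -0.14442153  1.29433062  0.02771331  3.14064688] [0.43766359 0.14147115 0.27356027] [-3.10376143 -0.24370653 -0.00939204]
w1 11432
0.11 5405 [0.35  0.314 0.11 ] [0.58  0.389 0.16 ] nearest [0.557 0.325 0.155]
0.16 989 [0.54  0.323 0.16 ] [0.565 0.354 0.203] nearest [0.558 0.324 0.178]
0.31 4484 [0.416 0.2   0.328] [0.441 0.216 0.36 ] nearest [0.44  0.211 0.34 ]
top0 2058
0.11 1294 [0.35  0.312 0.11 ] [0.672 0.433 0.16 ] nearest [0.57  0.314 0.123]
0.16 670 [0.508 0.31  0.16 ] [0.676 0.43  0.21 ] nearest [0.558 0.322 0.191]
0.21 94 [0.542 0.334 0.21 ] [0.658 0.429 0.215] nearest [0.542 0.334 0.213]
scene0 3664
0.11 2056 [0.35  0.312 0.11 ] [0.658 0.434 0.16 ] nearest [0.569 0.314 0.155]
0.16 1502 [0.503 0.31  0.16 ] [0.677 0.432 0.21 ] nearest [0.556 0.323 0.189]
0.21 106 [0.54  0.338 0.21 ] [0.655 0.429 0.214] nearest [0.54  0.338 0.214]
```

```bash
python3 -c "
from h import *
print(np.array(camera_info('wrist')['mount']).round(3))"
```

```text
[[ 0.001 -0.948 -0.318  0.082]
 [ 1.     0.     0.001 -0.   ]
 [-0.001 -0.318  0.948 -0.142]
 [ 0.     0.     0.     1.   ]]
```

Joint 6 is at its limit. With the jaws turned +90° the wrist camera would swing toward the card stand on the left. I'll turn the long way (+268°) so the camera ends on the free side.

```bash
python3 -m crank '[[[6.65,9.8,0],[0,0,85],-0.4],[[6.65,9.8,0],[0,0,85],-0.4],[[6.65,9.8,0],[0,0,85],-0.4],[[6.65,9.8,0],[0,0,85],-0.4],[[6.65,9.8,0],[0,0,85],-0.4],[[6.65,9.8,0],[0,0,85],-0.4],[[6.65,9.8,0],[0,0,85],-0.4],[[6.65,9.8,0],[0,0,85],-0.4],[[6.65,9.8,0],[0,0,85],-0.4],[[6.65,9.8,0],[0,0,85],-0.4],[[6.65,9.8,0],[0,0,85],-0.4],[[6.65,9.8,0],[0,0,85],-0.4]]'
python3 -m crank '[[[0,0,0],[0,0,85],-0.4],[[0,0,0],[0,0,85],-0.4],[[0,0,0],[0,0,85],-0.4],[[0,0,0],[0,0,85],-0.4],[[0,0,0],[0,0,85],-0.4],[[0,0,0],[0,0,85],-0.4],[[0,0,0],[0,0,85],-0.4],[[0,0,0],[0,0,85],-0.4],[[0,0,0],[0,0,85],-0.4],[[0,0,0],[0,0,85],-0.4],[[0,0,0],[0,0,85],-0.4],[[0,0,0],[0,0,85],-0.4]]'
python3 -m crank '[[[0,0,0],[0,0,85],-0.4],[[0,0,0],[0,0,85],-0.4],[[0,0,0],[0,0,85],-0.4],[[0,0,0],[0,0,85],-0.4],[[0,0,0],[0,0,85],-0.4],[[0,0,0],[0,0,85],-0.4],[[0,0,0],[0,0,85],-0.4],[[0,0,0],[0,0,85],-0.4],[[0,0,0],[0,0,85],-0.4],[[0,0,0],[0,0,85],-0.4],[[0,0,0],[0,0,85],-0.4],[[0,0,0],[0,0,85],-0.4]]'
python3 -c "
from h import *
s=read_state();M=Ro.from_rotvec(s['ee_rot']).as_matrix();print(s['clock'],s['joint_positions'],s['position'],M.round(3),'turn left',-82.9-np.degrees(np.arctan2(M[1,0],M[0,0])),s['opening'])"
```

```text
clock: 8.37
position: [0.5048, 0.2376, 0.2728]
ee_rot: [-2.123, -2.282, 0.025]
ft_force: [0.3, 0.1, 0.5]
opening: 0.702
clock: 9.37
position: [0.5054, 0.2358, 0.2721]
ee_rot: [-0.019, -3.133, 0.046]
ft_force: [0.1, -0.0, 0.6]
opening: 0.698
clock: 10.37
position: [0.506, 0.234, 0.2714]
ee_rot: [-2.103, 2.317, -0.043]
ft_force: [0.1, 0.1, -0.1]
opening: 0.698
10.3667 [ 0.33081129  0.31504955  0.09427611  1.32750086 -0.02032985 -1.14338833] [0.50595924 0.23401319 0.2714245 ] [[-0.097 -0.995  0.028]
 [-0.995  0.097 -0.012]
 [ 0.009 -0.029 -1.   ]] turn left 12.655292725079661 0.69797435770502
```

```bash
cat >> h.py <<'E'
def turn(yawdeg):
    s=read_state();M=Ro.from_rotvec(s["ee_rot"])
    c,n=np.cos(np.radians(yawdeg)),np.sin(np.radians(yawdeg))
    W=Ro.from_matrix([[c,n,0],[n,-c,0],[0,0,-1]]);print("turn",np.degrees((W*M.inv()).as_rotvec()).round(2),"pos",s["position"],"clk",s["clock"])
E
python3 -c "
from h import *
turn(-82.9)"
```

```text
turn [ 0.5   1.67 12.65] pos [0.50595924 0.23401319 0.2714245 ] clk 10.3667
```

```bash
python3 -m crank '[[[-0.18,0.54,-5],[0.5,1.67,12.65],-0.4],[[-0.18,0.54,-5],[0.5,1.67,12.65],-0.4],[[-0.18,0.54,-5],[0.5,1.67,12.65],-0.4],[[-0.18,0.54,-5],[0.5,1.67,12.65],-0.4],[[-0.18,0.54,-5],[0.5,1.67,12.65],-0.4]]'
python3 -c "
from h import *
turn(-82.9);shot('wrist','w2')
print('stamp handle predicted px',proj('w2',[.5042,.2394,.086]))"
```

```text
clock: 10.78
position: [0.5054, 0.2388, 0.2225]
ee_rot: [-2.35, 2.083, -0.002]
ft_force: [-0.3, -0.6, 0.2]
opening: 0.699
turn [-0.01  0.12  0.21] pos [0.50537256 0.23879344 0.2225207 ] clk 10.7833
stamp handle predicted px [256.48948405 179.31264235]
```

View pics/w2.png

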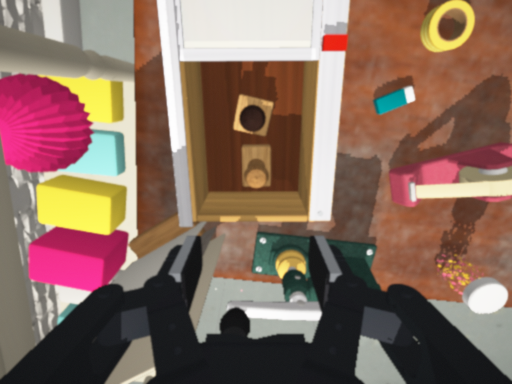

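The pale handle appears at (257,178), matching the prediction (256,179), and lies between the fingers. Descending into the compartment.

```bash
python3 -m crank '[[[-0.1,0.05,-4],[0,0,0],-0.4],[[-0.1,0.05,-7],[0,0,0],-0.4],[[-0.1,0.05,-10],[0,0,0],-0.4],[[-0.1,0.05,-12.5],[0,0,0],-0.4],[[-0.1,0.05,-14.5],[0,0,0],-0.4],[[-0.1,0.05,-16],[0,0,0],-0.4],[[-0.1,0.05,-17.2],[0,0,0],-0.4],[[-0.1,0.05,-17.2],[0,0,0],-0.4],[[-0.1,0.05,-17.2],[0,0,0],-0.4],[[-0.1,0.05,-17.2],[0,0,0],-0.4]]' 30
python3 -m crank '[[[0,0,0],[0,0,0],0],[[0,0,0],[0,0,0],0.3],[[0,0,0],[0,0,0],1],[[0,0,0],[0,0,0],1],[[0,0,0],[0,0,0],1],[[0,0,0],[0,0,0],1],[[0,0,0],[0,0,0],1],[[0,0,0],[0,0,0],1]]' 30
```

```text
clock: 11.67
position: [0.5061, 0.2401, 0.0527]
ee_rot: [-2.347, 2.08, -0.005]
ft_force: [-0.0, -0.0, 1.2]
opening: 0.7
clock: 12.33
position: [0.5071, 0.2405, 0.054]
ee_rot: [-2.346, 2.079, -0.007]
ft_force: [0.0, -0.0, 5.4]
opening: 0.277
```

The opening of 23.5 mm is slightly under the 27 mm handle. I'll hold a few rows and read again.

```bash
python3 -m crank '[[[0,0,0],[0,0,0],1],[[0,0,0],[0,0,0],1],[[0,0,0],[0,0,0],1],[[0,0,0],[0,0,0],1]]'
python3 -c "
from h import *
turn(-82.9);shot('wrist','w3')"
```

```text
clock: 12.67
position: [0.5072, 0.2405, 0.0541]
ee_rot: [-2.345, 2.079, -0.008]
ft_force: [-0.3, -0.4, 1.3]
opening: 0.273
turn [-0.13  0.49  0.21] pos [0.50716752 0.24045872 0.05413712] clk 12.6667
```

View pics/w3.png

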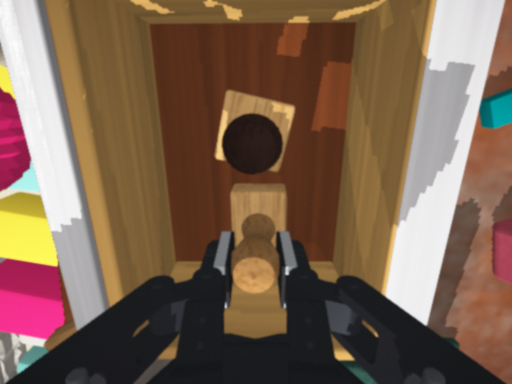

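The pads hold the handle high, near its domed top (handle at (255,268)). I'll regrip about 8 mm lower for security.

```bash
python3 -m crank '[[[0,0,0],[0,0,0],0],[[0,0,0],[0,0,0],0],[[0,0,0],[0,0,0],0],[[-0.15,-0.1,-0.4],[-0.1,0.5,0.2],0],[[-0.15,-0.1,-0.9],[-0.1,0.5,0.2],0],[[-0.15,-0.1,-0.9],[-0.1,0.5,0.2],0],[[-0.15,-0.1,-0.9],[-0.1,0.5,0.2],0],[[-0.15,-0.1,-0.9],[-0.1,0.5,0.2],0]]' 35
python3 -m crank '[[[0,0,0],[0,0,0],0.2],[[0,0,0],[0,0,0],0.4],[[0,0,0],[0,0,0],1],[[0,0,0],[0,0,0],1],[[0,0,0],[0,0,0],1],[[0,0,0],[0,0,0],1],[[0,0,0],[0,0,0],1],[[0,0,0],[0,0,0],1],[[0,0,0],[0,0,0],1],[[0,0,0],[0,0,0],1]]' 35
```

```text
clock: 13.38
position: [0.5055, 0.2394, 0.0449]
ee_rot: [2.354, -2.08, -0.001]
ft_force: [-0.2, 0.6, -0.4]
opening: 0.499
clock: 14.22
position: [0.5055, 0.2394, 0.0451]
ee_rot: [-2.355, 2.08, 0.001]
ft_force: [-1.9, 0.2, 5.8]
opening: 0.276
```

```bash
python3 -m crank '[[[0,0,0.5],[0,0,0],1],[[0,0,1.5],[0,0,0],1],[[0,0,3],[0,0,0],1],[[0,0,5],[0,0,0],1],[[0,0,7.5],[0,0,0],1],[[0,0,10],[0,0,0],1],[[0,0,12.5],[0,0,0],1],[[0,0,15],[0,0,0],1],[[0,0,17.5],[0,0,0],1],[[0,0,19.5],[0,0,0],1],[[0,0,19.5],[0,0,0],1],[[0,0,19.5],[0,0,0],1]]'
python3 -c "
from h import *
turn(-82.9);shot('wrist','w4');print(read_state()['joint_positions'])"
```

```text
clock: 15.22
position: [0.5066, 0.2398, 0.2415]
ee_rot: [-2.352, 2.078, -0.001]
ft_force: [0.4, -0.8, -2.0]
opening: 0.275
turn [-0.1   0.16  0.  ] pos [0.50659113 0.23979422 0.24153189] clk 15.2167
[ 3.28476472e-01  3.43058911e-01  5.35263213e-02  1.28117628e+00
  6.57640131e-04 -1.36607236e+00]
```

View pics/w4.png

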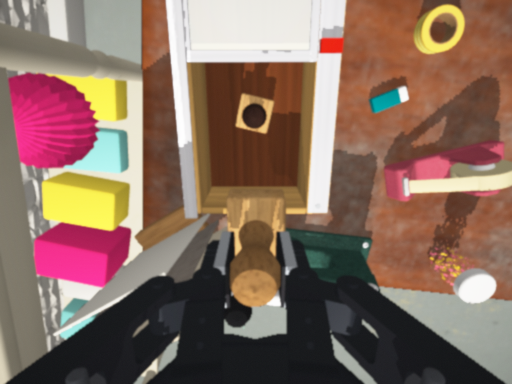

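The pale stamp is held upright (handle at (255,285)), and the dark one stays at (254,114). Carrying it to the striped pack.

```bash
python3 -m crank '[[[-0.4,-2,0.3],[0,0,0],1],[[-1,-5,0.3],[0,0,0],1],[[-1.6,-8.5,0.3],[0,0,0],1],[[-2.3,-12,0.3],[0,0,0],1],[[-3,-16,0.3],[0,0,-1],1],[[-3.7,-20,0.3],[0,0,-2],1],[[-4.5,-24,0.3],[0,0,-3],1],[[-5.2,-28,0.3],[0,0,-4],1],[[-6,-32,0.3],[0,0,-5],1],[[-6.7,-36,0.3],[0,0,-6],1],[[-7.4,-40,0.3],[0,0,-6],1],[[-7.8,-42,0.3],[0,0,-6],1]]'
python3 -c "
from h import *
turn(-89)"
```

```text
clock: 16.27
position: [0.4257, -0.1839, 0.2411]
ee_rot: [2.237, -2.203, -0.004]
ft_force: [0.3, 0.2, -1.2]
opening: 0.27
turn [-0.03 -0.17  0.12] pos [ 0.4257487  -0.18385027  0.24112659] clk 16.2667
```

```bash
python3 -m crank '[[[-0.5,-3,0],[0,-0.2,0],1],[[-1,-6,0],[0,-0.2,0],1],[[-1.3,-8.2,-1],[0,-0.2,0],1],[[-1.3,-8.2,-4],[0,-0.2,0],1],[[-1.3,-8.2,-7],[0,-0.2,0],1],[[-1.3,-8.2,-10],[0,-0.2,0],1],[[-1.3,-8.2,-13],[0,-0.2,0],1],[[-1.3,-8.2,-15],[0,-0.2,0],1],[[-1.3,-8.2,-16.5],[0,-0.2,0],1],[[-1.3,-8.2,-17.1],[0,-0.2,0],1],[[-1.3,-8.2,-17.6],[0,-0.2,0],1],[[-1.3,-8.2,-17.6],[0,-0.2,0],1]]'
python3 -c "
from h import *
turn(-89);shot('wrist','w5');shot('scene','s5')"
```

```text
clock: 17.27
position: [0.4118, -0.2651, 0.0639]
ee_rot: [-2.238, 2.204, 0.004]
ft_force: [0.3, 1.0, -0.3]
opening: 0.276
turn [-0.12 -0.09  0.12] pos [ 0.411808   -0.26507633  0.06389814] clk 17.2667
```

View pics/w5.png

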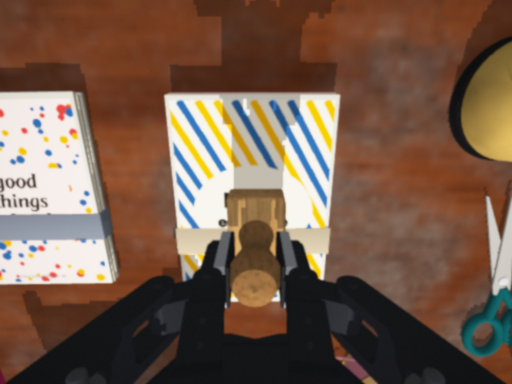

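The stamp hangs centred over the striped pack (base at (255,205), pack columns 168–338). Lowering gently until contact.

```bash
python3 -m crank '[[[0.05,-0.1,-0.4],[0,0,0],1],[[0.05,-0.1,-0.8],[0,0,0],1],[[0.05,-0.1,-1.1],[0,0,0],1],[[0.05,-0.1,-1.2],[0,0,0],1],[[0.05,-0.1,-1.25],[0,0,0],1],[[0.05,-0.1,-1.25],[0,0,0],1]]'
```

```text
clock: 17.87
position: [0.4134, -0.267, 0.0529]
ee_rot: [-2.238, 2.204, -0.001]
ft_force: [-0.1, 0.2, -1.2]
opening: 0.277
```

```bash
python3 -m crank '[[[0,0,-0.1],[0,0,0],1],[[0,0,-0.2],[0,0,0],1],[[0,0,-0.2],[0,0,0],1]]';python3 -m crank '[[[0,0,-0.1],[0,0,0],1],[[0,0,-0.2],[0,0,0],1],[[0,0,-0.2],[0,0,0],1]]'
```

```text
clock: 18.12
position: [0.4134, -0.2669, 0.0508]
ee_rot: [-2.238, 2.204, -0.0]
ft_force: [0.5, 1.0, -1.1]
opening: 0.278
clock: 18.37
position: [0.4135, -0.2672, 0.0491]
ee_rot: [-2.238, 2.204, -0.001]
ft_force: [-0.0, 0.3, 1.2]
opening: 0.276
```

```bash
python3 -m crank '[[[0,0,-0.05],[0,0,0],1],[[0,0,-0.1],[0,0,0],1],[[0,0,-0.1],[0,0,0],1],[[0,0,-0.1],[0,0,0],1]]'
```

```text
clock: 18.7
position: [0.4136, -0.2673, 0.049]
ee_rot: [-2.238, 2.204, -0.002]
ft_force: [-2.2, 1.5, 9.3]
opening: 0.275
```

Firm contact at 9 N. Easing off, opening slowly, then retreating straight up.

```bash
python3 -m crank '[[[0,0,0],[0,0,0],0.4],[[0,0,0],[0,0,0],0.2],[[0,0,0],[0,0,0],0],[[0,0,0],[0,0,0],-0.2],[[0,0,0],[0,0,0],-0.4],[[0,0,0],[0,0,0],-0.4],[[0,0,0],[0,0,0],-0.4],[[0,0,0],[0,0,0],-0.4]]' 20
python3 -m crank '[[[0,0,1],[0,0,0],-0.4],[[0,0,3],[0,0,0],-0.4],[[0,0,6],[0,0,0],-0.4],[[0,0,9],[0,0,0],-0.4],[[0,0,13],[0,0,0],-0.4],[[0,0,17],[0,0,0],-0.4],[[0,0,19],[0,0,0],-0.4],[[0,0,19],[0,0,0],-0.4],[[0,10,19],[0,0,0],-0.4],[[0,13,19],[0,0,0],-0.4],[[0,13,19],[0,0,0],-0.4],[[0,13,19],[0,0,0],-0.4]]'
python3 -c "
from h import *
turn(-89);shot('wrist','w6');shot('top','t6')
a=np.load('pics/w6.npz');k=a['k'];T=a['T'];d=a['d'];v,u=np.mgrid[0:384,0:512]
P=(np.stack([(u-k[1])/k[0]*d,(v-k[2])/k[0]*d,d],-1)@T[:3,:3].T+T[:3,3])[d>0]
for z0,z1,m in((.08,.096,.03),(.035,.043,.045),(.012,.022,.12)):
    q=P[(P[:,2]>z0)&(P[:,2]<z1)&(abs(P[:,0]-.4125)<min(m,.075))&(abs(P[:,1]+.266)<m)]
    print(z0,len(q),q[:,2].max() if len(q) else '',cv2.minAreaRect(q[:,:2].astype(np.float32)) if len(q)>3 else '')
x=cv2.imread('pics/w6.png');y=cv2.imread('pics/t6.png');cv2.imwrite('pics/fin.png',cv2.resize(np.hstack([x,y]),(800,300)))"
```

```text
clock: 19.37
position: [0.4136, -0.2673, 0.049]
ee_rot: [-2.238, 2.204, -0.002]
ft_force: [-0.0, -0.3, -0.1]
opening: 0.7
clock: 20.37
position: [0.4118, -0.1318, 0.2387]
ee_rot: [-2.243, 2.197, 0.004]
ft_force: [-0.5, 0.5, -0.1]
opening: 0.699
turn [-0.17 -0.03 -0.19] pos [ 0.41184756 -0.13178884  0.23868462] clk 20.3667
0.08 591 0.09032620796550672 ((0.41341787576675415, -0.2662310004234314), (0.02451174706220627, 0.024093125015497208), 65.22004699707031)
0.035 907 0.042950439960865394 ((0.4131263494491577, -0.2661855220794678), (0.03505939617753029, 0.04987083747982979), 1.1234536170959473)
0.012 9794 0.021996428019741276 ((0.4141424000263214, -0.24944785237312317), (0.11653400212526321, 0.1303299367427826), 1.2098742723464966)
```

View pics/fin.png

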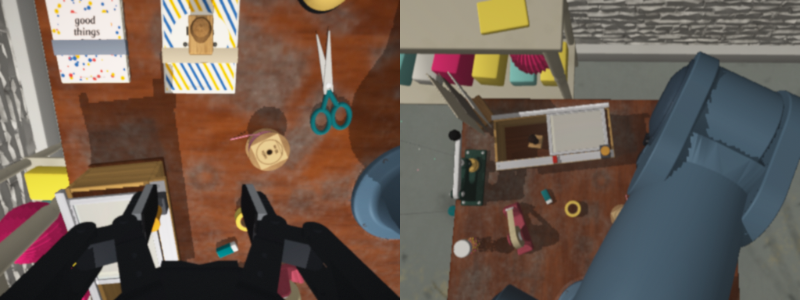

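The stamp stands upright (top at z 0.090, base level) within 1 mm of the pack's centre. The pane is open and the robot is clear. Handing in.

```bash
python3 -c "
from workcell import *
print(close_job(),read_state()['clock'])"
```

```text
the job is handed in; nothing more can be done
the job is handed in; nothing more can be done
```

The job is handed in with every step done. The clock read about 20 s at the last check, well under the 58 s limit.

- **Catch and pane:** I lifted the catch 11 mm and slid the pane 156 mm, until it pressed against its end stop with about 11 N. The last pictures show it still fully open.
- **Pale stamp:** I gripped it by the handle, with one regrip about 8 mm lower before lifting. I carried it over and lowered it until it pressed on the striped pack with about 9 N, then let go.
- **Last checks:** The stamp stands upright with its top at 90 mm, against 91 mm expected. Its base is level and centred at (0.413, -0.266), within 1 mm of the pack's centre as first measured. The robot touches nothing.
- **Other objects:** The dark stamp and the floral pack look unmoved in the pictures. I did not re-measure either of them.
- **Disagreements:** The gripper read about 23.5 mm on the handle, listed as 27 mm; the hold was firm and I did not find out why. The last depth check covered only part of the striped pack, so its final position is judged from the picture.
- **Picture budget:** I viewed 10 pictures, counting crops.

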